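# Reset the sliding jaw of a circuit-board holder

## Robot

A 6-joint arm with a two-finger parallel gripper is mounted at the origin on the work surface. World frame = base frame: x ahead of the robot, y to its left, z up, the work surface at z = 0. Lengths are in m, angles in rad, forces in N, time in s.
With the tool pointing down it reaches from about 0.375 to 0.9 m from the base axis. Payload 3.1 kg.
Tool frame: the origin (TCP) lies on the front face of the gripper's body, between the roots of the fingers; the fingertips stand 70 mm ahead of it and the grasp point (between the pads) lies 51 mm ahead of it; z points along the fingers, y is the line along which they close (so a half turn about z gives the same grasp; the last joint's range is limited). The gripper opens to 87 mm and grips with 3 to 60 N. Pads are 19 mm wide; open, the fingers measure 117 mm over their backs; the gripper's body (75 mm by 190 mm) begins 51 mm behind the grasp point.
Start: joints at [1.109, 0.527, 1.433, -0, 1.181, -0.178], TCP at [0.174, 0.6, 0.292] pointing down, gripper open.
Joint ranges: [-3.08, 3.08], [-0.75, 2.2], [0.22, 2.44], [-1.43, 4.57], [0, 2.65], [-2.85, 2.85]. Speed limits (rad/s): [2.79, 2.79, 3.14, 3.14, 3.14, 3.14].

## Interface

Orientations are given as a unit quaternion [x, y, z, w].
In Python, from rig import robot, cams, ticket gives the robot as it stands. The module is installed in compiled form; this text tells all that it offers.
- The arm moves only by the shell command python3 -m crank 'ROWS' [FORCE]. ROWS is JSON, a list of rows, each a list of 7 numbers: the shift along the tool's x, y, z in cm, then the turn, a rotation vector about the tool's x, y, z in rad, then the closure, from 0 (fully open) to 1 (shut). A call has 1 to 5 rows; each row shifts and turns the commanded pose from where the row before left it, along the tool's axes as they then stand; what a row does not reach is not made up. A row lasts 1/8 s, in which the tool goes at most 62.5 mm and 10.7 degrees, less where a joint would pass 70% of its speed; a pose out of reach is approached as far as the arm can. A call is refused whole if a number of a shift passes 6.25 or a number of a turn 0.188, either way. A call with a gripper value outside its range is refused whole. The fingers move at their own pace and stop on an object; FORCE is the grip in N (left out, the last holds). Time passes only in rows, so rows that do not move let the fingers close. It gives the time, the measured TCP pose, the force, the opening and the grip force at its end, in the units of the state.
- robot.get_obs(): the state, without advancing time (a new reading comes with each control period).
- cams.camera(name): name is "scene" or "top" or "wrist"; returns the picture (400x640x3 uint8, red, green, blue); there is no depth.
- cams.camera_info(name): a dict with "intrinsics" (3x3 intrinsics, pixels), "pose" (4x4, takes a point from camera to world coordinates). Camera axes: x right, y down, z forward; pixel columns grow to the right and rows downward; lengths in m; the calibration is good to about 2 mm. A picture is of the moment at which its call begins: read the wrist's pose just before it. camera_info takes no time and is no camera call; for the wrist camera it gives the pose at the moment of the call.
- ticket.hand_in(): hands the job in; it is judged then, once.
The state is a dict: "time": time; "q": joint angles; "joint_velocities": joint speeds; "joint_torque": joint torques, N m; "position": TCP position; "tool_rot": TCP orientation; "ft_force": force on the tool from outside, world axes, zero at the start; "moment": the same for the moment, N m; "grip_width": finger opening in m; "grip_force": force on a finger pad.
Only numpy, scipy, OpenCV 4.12 (cv2) and the standard library are available. Lean on these libraries where they do the work, as an engineer would, in place of code of your own. Each camera call takes 0.05 s, during which the arm holds its last target. There are 200 camera calls.

## Task

Set the board holder for the next job: lift its red knob out of the notch, slide the jaw along the rail and lower the knob fully home into the notch by the blue pointer, then let go. The pointers are stuck on by eye and the notches are hidden inside the rail, so feel for the notch with light pressure and do not force the knob; leave the spool, the board and the screwdriver where they lie.

Things in the scene. Friction and masses are not known exactly. Their poses are not given: they have to be found in the camera images.
- holder: Circuit-board holder, fixed to the bench: aluminium rail housing 105 x 316 x 50 mm with a slot along its top, and on its far (+x) side a clear bed with a fixed jaw at the +y end. Origin: on the bench under the slot, mid-length; x points over the bed, y along the rail, z up. Placed within 5 cm in x, 10 cm in y, turned up to 0.4 rad.
- carriage (a joint): Position in m of the dark carriage plate, with jaw bar (190 x 14 x 20 mm, reaching over the bed in +x), along the holder's +y. 0 at the start, when the knob stands in the start notch at y = -80 mm of the holder; end of travel 0.17. About 2 N of friction; it stays where it is left.
- knob (a joint): Lift of the red knob above its seated height, in m: 0 fully down in a notch, 0.012 when its tooth rests on the rail between notches, 0.018 at the top stop. It moves only straight up and down on the carriage, in a stiff guide that holds it at any height: about 6 N raises it and about 3 N pushes it down; it does not fall by itself.
- knob_top (a point): Centre of the red knob's top face. The knob is an upright block 60 mm (holder's x) x 24 mm (along the rail) x 54 mm tall, free all round; its top is 116 mm above the bench when seated, its underside 62 mm. Under it is the carriage plate, 68 x 50 mm, top at 57 mm. Take it from above across the 24 or the 60 mm.
- pin: Steel tooth under the knob, rigid with it, hidden in the rail, 12 mm wide along the rail; pressing it over 60 N jams it. Notches are 15 mm wide, 12 mm deep with upright sides, one beside each pointer: its centre lies within 10 mm of the pointer along the rail, either way. The rail is flat between notches. Origin: at bench level, straight below the seated knob's centre.
- pointer_blue: Blue pointer marking the wanted notch: a small block 34 x 20 x 16 mm with an arrow tip, stuck on the near half of the rail's top, 50 mm to the -x side of the slot's centre line, at -20, 25 or 70 mm along the holder's y. Origin: centre of its underside (50 mm up); axes as the holder's, arrow to +x.
- pointer_white: White pointer, same shape, at another of the three places: not wanted.
- pointer_yellow: Yellow pointer, same shape, at the third place: not wanted.
- spool: Solder spool with green flanges, 64 mm across, 63 mm tall, standing to the robot's left; leave alone. Origin: centre of its underside.
- board: Green circuit board, 120 x 160 x 12 mm with parts on top, lying to the right; leave alone. Origin: centre of its underside.
- screwdriver: Screwdriver, 190 mm long, lying near to the right; leave alone. Origin: its underside, along its length x.

How it is judged:
By the outcome, as a careful person would: the job done as asked, in the order asked, and still so for the second after the job is handed in, with the robot touching nothing.
It also fails if it takes over 64 s, if anything falls off the work surface, if the arm or the gripper's body presses on something with over 40 N, if the wrist force passes 120 N, or if a joint passes its speed limit or range.

## Working session

There is one attempt and no reset: what is moved stays moved. The work goes in short steps, Python scripts to look and compute and a shell command to move; the robot and the scene stay as the last step left them, time stands still between calls to the robot, and variables do not carry over. Pictures are saved under pics/ and viewed, at most 10 in all, crops included, and the job is handed in when it is done.

```bash
mkdir -p pics; python3 - <<'E'
from rig import robot,cams
import cv2,numpy as np
o=robot.get_obs();print(o)
for n in("scene","top"):
    im=cams.camera(n);cv2.imwrite(f"pics/{n}0.png",im[:,:,::-1]);i=cams.camera_info(n);print(n,np.round(i["intrinsics"],1).tolist(),np.round(i["pose"],3).tolist())
E
```

```text
{'time': 0.0, 'q': array([ 1.10947711e+00,  5.28478111e-01,  1.43388955e+00, -1.00331077e-05,
        1.18136587e+00, -1.78485090e-01]), 'joint_velocities': array([-0.00105941,  0.00109481,  0.00039449,  0.00054295,  0.00252414,
       -0.00015592]), 'joint_torque': array([-1.18197135e-03, -4.40045357e+01, -1.76589882e+01,  6.33806898e-02,
        5.83236536e-02, -1.63549607e-04]), 'position': array([0.17413018, 0.59965762, 0.29126818]), 'tool_rot': array([ 1.40944201e-01,  9.90016963e-01, -1.01759055e-03, -3.32221399e-04]), 'ft_force': array([ 0.00801225, -0.70554936,  0.19951011]), 'moment': array([ 0.01585582, -0.01570124,  0.00432015]), 'grip_force': 0.0, 'grip_width': 0.08704519896669748}
scene [[500.8, 0.0, 322.3], [0.0, 500.8, 200.6], [0.0, 0.0, 1.0]] [[-0.099, 0.775, -0.624, 1.496], [0.995, 0.07, -0.071, 0.106], [-0.011, -0.628, -0.778, 1.423], [0.0, 0.0, 0.0, 1.0]]
top [[478.0, 0.0, 315.5], [0.0, 478.0, 200.2], [0.0, 0.0, 1.0]] [[0.011, -0.988, 0.155, 0.206], [-1.0, -0.009, 0.014, -0.019], [-0.013, -0.155, -0.988, 1.704], [0.0, 0.0, 0.0, 1.0]]
```

View pics/top0.png

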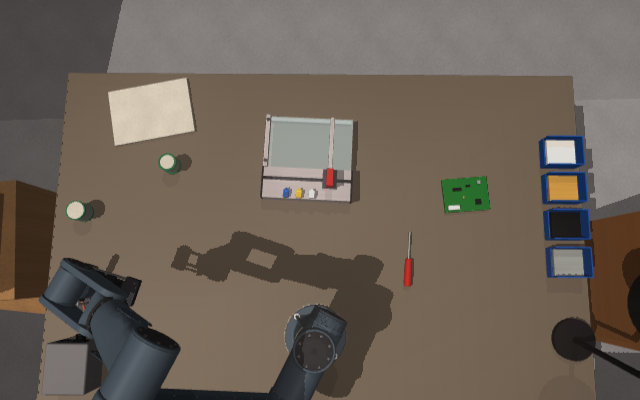

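View pics/scene0.png

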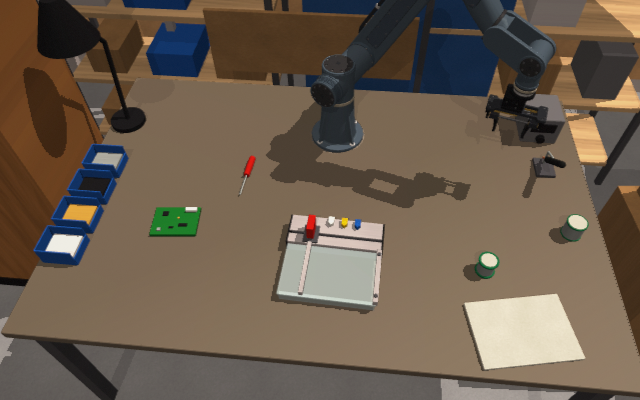

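The top view shows the holder near (307,160), with the red knob at about (330,178). The pointers sit near row 193: blue at 286, yellow at 299 and white at 313. Image left is +y, so blue is the farthest pointer. The scene view agrees. Next I'll measure the knob and the yaw.

```bash
cat > h.py <<'E'
from rig import robot,cams
import cv2,numpy as np
from scipy.spatial.transform import Rotation as R
def blob(im,c,box=None):
    h=cv2.cvtColor(im,cv2.COLOR_RGB2HSV);H,S,V=h[...,0],h[...,1],h[...,2]
    m={"red":((H<8)|(H>172))&(S>150)&(V>70),"blue":(H>105)&(H<130)&(S>130)&(V>60),"yellow":(H>15)&(H<32)&(S>140)&(V>120),"white":(S<40)&(V>215)}[c].astype(np.uint8)
    if box: k=np.zeros_like(m);k[box[1]:box[3],box[0]:box[2]]=1;m&=k
    n,l,s,ct=cv2.connectedComponentsWithStats(m)
    j=1+np.argmax(s[1:,4]);return ct[j],s[j],(l==j)
def cast(info,uv,z):
    K,T=info["intrinsics"],np.array(info["pose"]);d=T[:3,:3]@np.linalg.solve(K,[uv[0],uv[1],1.]);o=T[:3,3]
    return o+d*(z-o[2])/d[2]
E
python3 - <<'E'
from h import *
B={"top":(255,110,360,205),"scene":(275,205,390,305)}
for n in B:
    im=cv2.imread(f"pics/{n}0.png")[:,:,::-1].copy();i=cams.camera_info(n);P={}
    for c,z in(("red",.112),("blue",.062),("yellow",.062),("white",.062)):
        b=B[n]
        if c=="white": b=(305,185,322,200) if n=="top" else (324,214,338,228)
        ct,s,_=blob(im,c,b);P[c]=cast(i,ct,z);print(n,c,ct.round(1),s,P[c].round(4))
    d=P["blue"]-P["white"];print("yaw",np.arctan2(-d[0],d[1]),np.hypot(*d[:2]))
    if n=="top":
        crop=im[105:210,250:365];cv2.imwrite("pics/c.png",cv2.resize(crop,None,fx=5,fy=5,interpolation=2)[:,:,::-1])
E
```

```text
top red [329.3 177.3] [326 169   8  18 114] [ 0.535  -0.0413  0.112 ]
top blue [285.6 192.5] [283 188   6   9  43] [0.4899 0.1098 0.062 ]
top yellow [298.6 193. ] [296 189   6   9  46] [0.4886 0.0644 0.062 ]
top white [311.  193.3] [309 190   5   7  32] [0.4879 0.0211 0.062 ]
yaw -0.02237760773490692 0.08867707264760423
scene red [310.5 226.3] [306 214  10  25 192] [ 0.5535 -0.0415  0.112 ]
scene blue [357.2 223.2] [355 219   6  10  48] [0.4907 0.1079 0.062 ]
scene yellow [344.1 221.6] [341 217   7  11  49] [0.4876 0.0637 0.062 ]
scene white [331.9 219.6] [329 217   9   7  40] [0.4834 0.0219 0.062 ]
yaw -0.08488699458337726 0.08630902709596398
```

View pics/c.png

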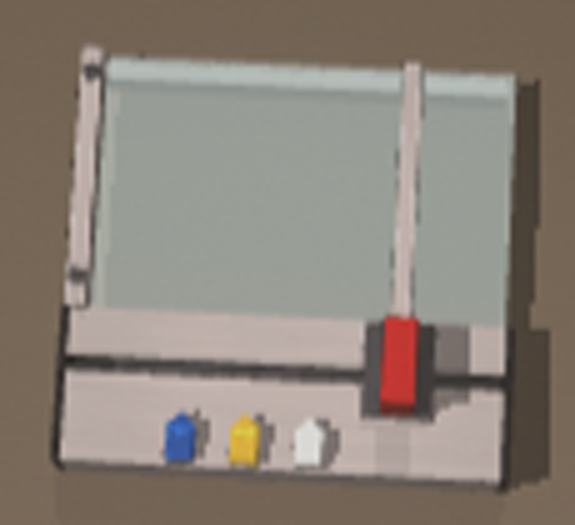

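The crop shows the red knob top at about crop (400,350) and the jaw bar to its upper right. The rail edges slope about 0.05 rad in the image, so the yaw is about -0.04. I'll turn to that yaw and travel above the knob.

```bash
python3 -m crank '[[0,0,0,0,0,-0.122,0],[0,0,0,0,0,-0.122,0],[-3.2,-5.2,0,0,0,0,0],[-3.2,-5.2,0,0,0,0,0],[-3.2,-5.2,0,0,0,0,0]]' 40
python3 -m crank '[[-3.2,-5.2,0,0,0,0,0],[-3.2,-5.2,0,0,0,0,0],[-3.2,-5.2,0,0,0,0,0],[-3.2,-5.2,0,0,0,0,0],[-3.2,-5.2,0,0,0,0,0]]'
python3 -m crank '[[-3.2,-5.2,0,0,0,0,0],[-3.2,-5.2,0,0,0,0,0],[0,0,0,0,0,0,0],[0,0,0,0,0,0,0]]'
python3 - <<'E'
from h import *
o=robot.get_obs();print(o["position"],o["tool_rot"],R.from_quat(o["tool_rot"]).as_matrix()[:2,1])
i=cams.camera_info("wrist");im=cams.camera("wrist");cv2.imwrite("pics/w1.png",im[:,:,::-1])
print(np.round(i["pose"],3).tolist())
ct,s,m=blob(im,"red");print(ct,s,cast(i,ct,.116))
E
```

```text
time: 0.72
position: [0.2647, 0.4389, 0.2919]
tool_rot: [0.019, 1.0, -0.0, -0.0]
ft_force: [1.0, -0.1, 0.5]
grip_width: 0.0871
grip_force: 0.0
time: 1.35
position: [0.4146, 0.1727, 0.2922]
tool_rot: [0.019, 1.0, 0.0, 0.0]
ft_force: [0.0, -0.1, 0.0]
grip_width: 0.087
grip_force: 0.0
time: 1.85
position: [0.4731, 0.0683, 0.2918]
tool_rot: [0.02, 1.0, 0.0, -0.001]
ft_force: [-0.1, 0.1, -0.3]
grip_width: 0.0871
grip_force: 0.0
[0.47310997 0.0682679  0.2917533 ] [ 1.99339465e-02  9.99800632e-01  3.35030488e-04 -1.10532875e-03] [0.03986069 0.99920505]
[[0.039, 0.954, 0.297, 0.392], [0.999, -0.037, -0.011, 0.072], [0.001, 0.297, -0.955, 0.384], [0.0, 0.0, 0.0, 1.0]]
[207.72048847 244.7082768 ] [192 228  38  40 737] [ 0.51644548 -0.03814605  0.116     ]
```

View pics/w1.png

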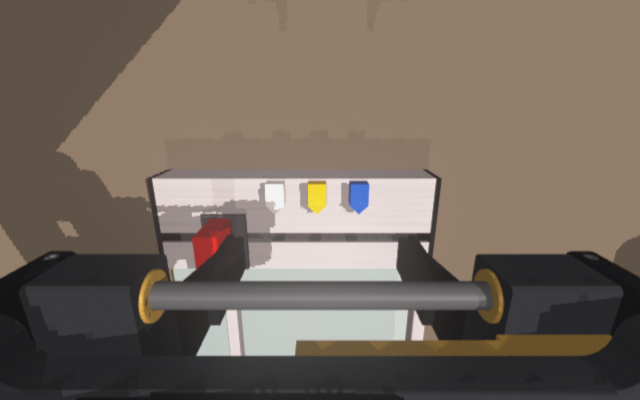

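The wrist view shows the rail parallel to the image rows, so the yaw matches. The slot runs from (160,237) to (432,237). The knob is at (212,242), partly behind the left finger. The pointers are at (275,195), (317,197) and (359,197). I'll cast the key points.

```bash
python3 - <<'E'
from h import *
i=cams.camera_info("wrist");im=cv2.imread("pics/w1.png")[:,:,::-1].copy()
A=np.array([0.0399,0.9992])
g=im.mean(2);print("slot dark rows", [np.where(g[225:250,c]<70)[0]+225 for c in(265,300,340,380)])
for n,uv,z in(("slotL",(265,237.3),.05),("slotR",(380,237.3),.05),("railL",(157,208),.05),("railR",(435.5,208),.05)):print(n,cast(i,uv,z).round(4))
for c in("blue","yellow"):
    ct,s,_=blob(im,c,(260,170,380,220));p=cast(i,ct,.066);print(c,ct,p.round(4))
_,s,m=blob(im,"red",(190,215,235,270))
for r in range(216,268,4):
    w=np.where(m[r])[0]
    if len(w):print(r,w.min(),w.max(),im[r,w.min()+3],im[r,w.max()-3])
E
```

```text
slot dark rows [array([], dtype=int64), array([], dtype=int64), array([], dtype=int64), array([], dtype=int64)]
slotL [0.54  0.003 0.05 ]
slotR [0.545 0.136 0.05 ]
railL [ 0.4998 -0.1149  0.05  ]
railR [0.5114 0.1976 0.05  ]
blue [358.81277533 196.34361233] [0.4896 0.1097 0.066 ]
yellow [316.50501002 195.61923848] [0.4872 0.065  0.066 ]
228 226 229 [142  58  56] [143  57  54]
232 209 229 [140  54  53] [151  56  54]
236 195 225 [124  52  49] [152  55  53]
240 193 222 [161  51  48] [151  53  51]
244 193 219 [162  51  48] [221  55  51]
248 194 217 [162  50  47] [233  55  50]
252 195 215 [163  49  47] [194  52  48]
256 195 210 [163  49  47] [162  50  47]
260 196 205 [161  49  45] [162  49  47]
264 196 201 [158  48  46] [161  48  45]
```

```bash
python3 -m crank '[[-3.5,-5.15,0,0,0,0,0],[-3.5,-5.15,0,0,0,0,0],[0,0,5,0,0,0,0],[0,0,0,0,0,0,0]]'
python3 -m crank '[[0,0,4,0,0,0,0],[0,0,3,0,0,0,0],[0,0,3,0,0,0,0],[0,0,0,0,0,0,0],[0,0,0,0,0,0,0]]'
python3 - <<'E'
from h import *
o=robot.get_obs();print(o["position"],o["ft_force"])
im=cams.camera("wrist");a=cams.camera("scene")[180:320,250:400];a=cv2.resize(a,(429,400),interpolation=2)
cv2.imwrite("pics/w2.png",cv2.resize(np.hstack([im,a]),None,fx=.74,fy=.74)[:,:,::-1])
E
```

```text
time: 2.4
position: [0.5368, -0.0354, 0.2392]
tool_rot: [0.019, 1.0, 0.001, -0.005]
ft_force: [-1.1, 0.0, -1.0]
grip_width: 0.0871
grip_force: 0.0
time: 3.02
position: [0.5405, -0.0366, 0.144]
tool_rot: [0.018, 1.0, -0.0, 0.001]
ft_force: [-0.8, 0.2, 0.3]
grip_width: 0.0869
grip_force: 0.0
[ 0.54054699 -0.03658144  0.14397027] [-0.79100331  0.22808942  0.31068775]
```

View pics/w2.png

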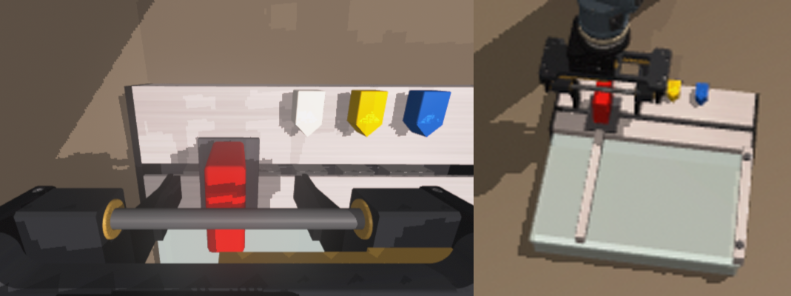

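The knob stands between the fingers, at about (226,195) against a finger midpoint near (237,210). That puts it about 5 mm to -y. I'll shift, go down slightly and close.

```bash
python3 -m crank '[[0,-0.5,0.3,0,0,0,0],[0,0,0,0,0,0,0.5],[0,0,0,0,0,0,0.8],[0,0,0,0,0,0,0.9],[0,0,0,0,0,0,0.9]]' 40
python3 -m crank '[[0,0,0,0,0,0,0.9],[0,0,0,0,0,0,0.9]]'
```

```text
time: 3.75
position: [0.5397, -0.0425, 0.1392]
tool_rot: [0.019, 1.0, 0.0, -0.0]
ft_force: [0.7, 0.3, 0.7]
grip_width: 0.0552
grip_force: 0.0
time: 4.0
position: [0.5397, -0.0425, 0.1392]
tool_rot: [0.019, 1.0, 0.0, -0.0]
ft_force: [0.1, 0.5, 0.7]
grip_width: 0.0352
grip_force: 0.0
```

```bash
python3 -m crank '[[0,0,0,0,0,0,1],[0,0,0,0,0,0,1],[0,0,0,0,0,0,1],[0,0,0,0,0,0,1]]'
```

```text
time: 4.5
position: [0.5397, -0.0426, 0.1392]
tool_rot: [0.019, 1.0, -0.0, -0.0]
ft_force: [-1.0, -1.7, -0.0]
grip_width: 0.0237
grip_force: 40.0
```

```bash
python3 -m crank '[[0,0,-0.4,0,0,0,1],[0,0,-0.4,0,0,0,1],[0,0,-0.4,0,0,0,1],[0,0,-0.4,0,0,0,1],[0,0,0,0,0,0,1]]'
python3 -m crank '[[0,0.5,0,0,0,0,1],[0,0.5,0,0,0,0,1],[0,0,0,0,0,0,1]]'
```

```text
time: 5.12
position: [0.5397, -0.0425, 0.1559]
tool_rot: [0.019, 1.0, -0.0, 0.0]
ft_force: [-0.5, -2.1, -0.2]
grip_width: 0.0235
grip_force: 40.0
time: 5.5
position: [0.5401, -0.0316, 0.1557]
tool_rot: [0.019, 1.0, 0.0, 0.0]
ft_force: [-0.0, 1.1, 3.7]
grip_width: 0.0235
grip_force: 40.0
```

Lifted by 16.7 mm and sliding freely. The blue notch lies at carriage 140–160 mm, so I'll travel to about 138 mm.

```bash
python3 -m crank '[[0,2.5,0,0,0,0,1],[0,2.5,0,0,0,0,1],[0,2.5,0,0,0,0,1],[0,2.5,0,0,0,0,1],[0,2.5,0,0,0,0,1]]'
python3 -m crank '[[0,0,0,0,0,0,1],[0,0,0,0,0,0,1]]'
python3 -m crank '[[0,0,0.2,0,0,0,1],[0,0,0.1,0,0,0,1],[0,0,0,0,0,0,1]]'
```

```text
time: 6.12
position: [0.5451, 0.093, 0.1555]
tool_rot: [0.019, 1.0, -0.0, 0.0]
ft_force: [-0.7, -2.7, 1.7]
grip_width: 0.0235
grip_force: 40.0
time: 6.38
position: [0.5451, 0.0925, 0.1555]
tool_rot: [0.019, 1.0, 0.0, 0.0]
ft_force: [1.1, 1.7, 2.7]
grip_width: 0.0233
grip_force: 40.0
time: 6.75
position: [0.5451, 0.0919, 0.1521]
tool_rot: [0.02, 1.0, -0.0, 0.0]
ft_force: [0.9, 0.8, 1.2]
grip_width: 0.0237
grip_force: 40.0
```

```bash
python3 -m crank '[[0,0.4,0.1,0,0,0,1],[0,0,0.1,0,0,0,1],[0,0,0,0,0,0,1]]'
python3 -m crank '[[0,0,0.1,0,0,0,1],[0,0,0,0,0,0,1]]'
```

```text
time: 7.12
position: [0.5453, 0.0959, 0.1512]
tool_rot: [0.019, 1.0, -0.0, 0.0]
ft_force: [-1.2, -2.9, 7.9]
grip_width: 0.0241
grip_force: 40.0
time: 7.38
position: [0.5452, 0.0959, 0.1511]
tool_rot: [0.019, 1.0, -0.001, 0.0]
ft_force: [-3.1, -2.7, 15.3]
grip_width: 0.0236
grip_force: 40.0
```

Contact on the rail at z = 0.151, with about 7.5 N per mm. I'll slide with about 15 N of pressure and watch for the drop.

```bash
python3 -m crank '[[0,0.1,0,0,0,0,1],[0,0.1,0,0,0,0,1],[0,0.1,0,0,0,0,1],[0,0.1,0,0,0,0,1]]'
```

```text
time: 7.88
position: [0.5454, 0.0983, 0.1511]
tool_rot: [0.019, 1.0, -0.002, 0.0]
ft_force: [-3.5, -9.6, 15.3]
grip_width: 0.0235
grip_force: 40.0
```

```bash
python3 -m crank '[[0,0.1,0,0,0,0,1],[0,0.1,0,0,0,0,1],[0,0.1,0,0,0,0,1]]'
```

```text
time: 8.25
position: [0.5455, 0.1025, 0.15]
tool_rot: [0.02, 1.0, -0.0, 0.0]
ft_force: [-0.4, -1.2, 2.3]
grip_width: 0.0234
grip_force: 40.0
```

```bash
python3 -m crank '[[0,0.1,0,0,0,0,1],[0,0.1,0,0,0,0,1],[0,0.1,0,0,0,0,1]]'
```

```text
time: 8.62
position: [0.5457, 0.1047, 0.1493]
tool_rot: [0.019, 1.0, -0.002, -0.0]
ft_force: [-0.8, -12.2, 5.5]
grip_width: 0.0237
grip_force: 40.0
```

The tooth dropped and now bears on the far wall, at 12 N in y. I'll relieve it by 2 mm and lower the knob.

```bash
python3 -m crank '[[0,-0.2,0,0,0,0,1],[0,0,0.2,0,0,0,1],[0,0,0.2,0,0,0,1],[0,0,0,0,0,0,1]]'
```

```text
time: 9.12
position: [0.5456, 0.1042, 0.145]
tool_rot: [0.019, 1.0, -0.0, 0.0]
ft_force: [0.9, -5.3, 3.4]
grip_width: 0.0238
grip_force: 40.0
```

```bash
python3 -m crank '[[0,-0.1,0.2,0,0,0,1],[0,0,0.2,0,0,0,1],[0,0,0.1,0,0,0,1],[0,0,0.1,0,0,0,1],[0,0,0,0,0,0,1]]'
```

```text
time: 9.75
position: [0.5456, 0.1037, 0.1392]
tool_rot: [0.019, 1.0, 0.0, 0.0]
ft_force: [1.7, 2.8, 2.2]
grip_width: 0.024
grip_force: 40.0
```

```bash
python3 -m crank '[[0,0,0.1,0,0,0,1],[0,0,0,0,0,0,1]]'
```

```text
time: 10.0
position: [0.5456, 0.1035, 0.1392]
tool_rot: [0.019, 1.0, 0.0, 0.0]
ft_force: [0.7, 1.8, 9.2]
grip_width: 0.024
grip_force: 40.0
```

The knob stops firmly at 0.1392, which equals the original seated height. One more light press, then ease off, open and withdraw.

```bash
python3 -m crank '[[0,0,0.1,0,0,0,1],[0,0,0,0,0,0,1],[0,0,-0.2,0,0,0,1],[0,0,0,0,0,0,0.6],[0,0,0,0,0,0,0.3]]'
python3 -m crank '[[0,0,0,0,0,0,0],[0,0,0,0,0,0,0],[0,0,0,0,0,0,0],[0,0,0,0,0,0,0]]'
python3 -m crank '[[0,0,-3,0,0,0,0],[0,0,-5,0,0,0,0],[0,0,-5,0,0,0,0],[-1,0,-3,0,0,0,0],[0,0,0,0,0,0,0]]'
python3 - <<'E'
from h import *
im=cams.camera("wrist");a=cams.camera("scene");cv2.imwrite("pics/t3.png",a[:,:,::-1]);a=cv2.resize(a[180:320,250:400],(429,400),interpolation=2)
cv2.imwrite("pics/w3.png",cv2.resize(np.hstack([im,a]),None,fx=.74,fy=.74)[:,:,::-1])
E
```

```text
time: 10.62
position: [0.5443, 0.1032, 0.1386]
tool_rot: [0.019, 1.0, -0.0, -0.002]
ft_force: [-0.0, 0.3, -0.1]
grip_width: 0.0365
grip_force: 0.0
time: 11.12
position: [0.5454, 0.1034, 0.1392]
tool_rot: [0.019, 1.0, -0.0, -0.0]
ft_force: [-0.7, 0.3, -0.1]
grip_width: 0.0757
grip_force: 0.0
time: 11.75
position: [0.5572, 0.103, 0.3021]
tool_rot: [0.019, 1.0, -0.0, 0.004]
ft_force: [-0.3, -0.1, -0.3]
grip_width: 0.0869
grip_force: 0.0
```

View pics/w3.png

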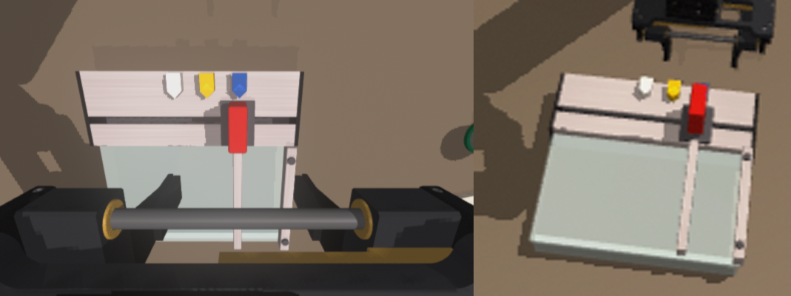

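The knob stands beside the blue pointer, at (237,127) against blue (239,85), and the gripper is clear. Handing in.

```bash
python3 -c "
from rig import ticket
print(ticket.hand_in())"
```

```text
the job is handed in; nothing more can be done
None
```

The job is handed in: the red knob is fully home in the notch by the blue pointer (carriage moved about 146 mm), let go with the arm clear, and the spool, board and screwdriver untouched.

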